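# Set and lock the yarn tension dial

### The job

On the green yarn feed unit, gently push the dark dial round with a fingertip in its finger notch until the white index line on it lines up with the steel pointer clamped on the scale, to within half a scale division. Then, with the dial left at that setting, gently push the brake lever's knob sideways until the lever is fully home with its rubber nose against the dial. Do not shift the pointer, and leave the bobbin, tin, wood block and whetstone where they are.

Things in the scene. Friction and masses are not known exactly. Their poses are not given: they have to be found in the camera images.
- unit: Yarn feed unit fixed to the desk: green box 220 mm (its x, -105 to 115) by 300 mm (its y), top 50 mm above the desk. Origin on the desk below the dial axis, z up. White scale lines on its top, +x of the dial, every 6 degrees, 70 to 82 mm from the axis (some to 88). Near its -y edge: thread tensioner (x 70, y -122 mm, 105 mm above the desk) and eyelet (x -20, y -135 mm, 89 mm above).
- dial_axis (a point): Point on the dial's vertical axis, level with the dial's top (80 mm above the desk).
- dial (a joint): Dial angle about the vertical, rad, anticlockwise from above; at 0 the index line points along the unit's +x. Stops at -1.3 and 1.7. Stays where left; 0.1 N m turns it (2 to 3 N at the notch). Black skirt disc of 66 mm radius, top 58 mm above the desk, with a dark grey scalloped knob of 64 mm radius, top 80 mm above the desk. Opposite the index line three round lobes are missing: the finger notch.
- notch (a point): Centre of the finger notch's floor (58 mm above the desk), 54 mm from the dial axis, opposite the index line; turns with the dial. The notch is open above and outward, 53 mm wide between the round lobes on either side (24 mm thick, centred 52 mm from the axis, 48 degrees either way), 22 mm deep; its inner wall is the hub of 36 mm radius.
- index (a point): Outer end of the white index line (3 mm wide) on the dial, 66 mm from the dial axis; it turns with the dial.
- marker (a joint): Angle at which the steel pointer is clamped, with the same zero and sense as the dial angle; the index line lines up when the two joint values are equal. It is held fast by friction (30 N or more at its block) and must not be moved.
- target (a point): Point on the steel pointer's line, 66 mm from the dial axis, where the outer end of the index line must come (half a division is 3.5 mm here). The pointer is a steel block 16 x 14 mm, top 61 mm above the desk, centred 98 mm from the dial axis, with a 3 mm wide needle lying over the scale and pointing inward at the dial, its end 70 mm from the axis.
- lever (a joint): Brake lever angle about its vertical pivot, rad, anticlockwise from above: 0 fully open (handle slanting outward over the unit's +y edge), 0.873 fully home at a stop (handle along the unit's -x, rubber nose against the dial). Stays where left; 0.08 N m turns it (1 to 2 N at the knob). The closed brake adds no felt drag to the dial.
- lever_knob (a point): Top of the upright black knob at the end of the lever's handle, 92 mm above the desk, 75 mm from the pivot. The knob is 18 mm thick and stands 29 mm above the flat steel handle (13 mm wide, top 63 mm above the desk). To close the lever push the knob towards the unit's -y, round the pivot.
- lever_pivot (a point): Point on the lever's vertical pivot axis, 66 mm above the desk; at the unit's x 0, y 110 mm.
- bobbin: Empty wooden bobbin standing loose on the desk, 60 mm flanges, 80 mm high, origin at the centre of its underside. A bystander.
- tin: Open metal tin standing loose on the desk, 70 mm wide, 85 mm high, origin at the centre of its underside. A bystander.
- block: Loose wood block 110 x 45 x 30 mm lying on the desk, origin at the centre of its underside, long axis x. A bystander.
- stone: Loose whetstone 60 x 40 x 20 mm lying on the desk, origin at the centre of its underside. A bystander.

How it is judged:
By the outcome, as a careful person would: the job done as asked, in the order asked, and still so for the second after the job is handed in, with the robot touching nothing.
It also fails if it takes over 51 s, if anything falls off the work surface, if the arm or the gripper's body presses on something with over 40 N, if the wrist force passes 120 N, or if a joint passes its speed limit or range.

### The arm

A 7-joint arm with a two-finger parallel gripper is mounted at the origin on the work surface. World frame = base frame: x ahead of the robot, y to its left, z up, the work surface at z = 0. Lengths are in m, angles in rad, forces in N, time in s.
With the tool pointing down it reaches from about 0.425 to 1.025 m from the base axis. Payload 3.6 kg.
Tool frame: the origin (TCP) lies at the very end of the fingers, on their centre line; the grasp point (between the pads) lies 19 mm behind it; z points along the fingers, y is the line along which they close (so a half turn about z gives the same grasp; the last joint's range is limited). The gripper opens to 85 mm and grips with 20 to 120 N. Pads are 22 mm wide; open, the fingers measure 114 mm over their backs; the gripper's body (76 mm by 85 mm) begins 54 mm behind the grasp point. The pads swing forward as they close: fully open they stand 13 mm farther back than shut.
Start: joints at [-1.425, 0.591, 0.048, 1.609, -0.033, 0.943, -0.034], TCP at [0.171, 0.704, 0.231] pointing down, gripper open.
Joint ranges: [-2.69, 2.69], [-0.47, 2.24], [-1.27, 1.36], [0.19, 2.51], [-1.53, 4.68], [0.08, 2.07], [-3.09, 3.09]. Speed limits (rad/s): [2.57, 2.57, 3.14, 3.14, 3.14, 3.14, 3.14].

### API

Orientations are given as [roll, pitch, yaw] about the fixed x, y, z axes, in that order (R = Rz(yaw) Ry(pitch) Rx(roll)).
In Python, from workcell import bot gives the robot as it stands.
- The arm moves only by the tool step_arm, never from a script. Its argument "series" is one flat list of numbers, 7 for each row, row after row: the shift along the tool's x, y, z in mm, then the turn, a rotation vector about the tool's x, y, z in degrees, then the closure, from 0 (fully open) to 1 (shut). In form: [tx, ty, tz, ax, ay, az, grip, tx, ty, tz, ax, ay, az, grip, ...]. A call has 1 to 5 rows; each row shifts and turns the commanded pose from where the row before left it, along the tool's axes as they then stand; what a row does not reach is not made up. A row lasts 1/12 s, in which the tool goes at most 41.7 mm and 7.16 degrees, less where a joint would pass 70% of its speed; a pose out of reach is approached as far as the arm can. A call with a gripper value outside its range is refused whole. The fingers move at their own pace and stop on an object; "grip_force" is the grip in N (left out, the last holds). Time passes only in rows, so rows that do not move let the fingers close. It gives the time, the measured TCP pose, the force, the opening and the grip force at its end, in the units of the state.
- bot.observe(): the state, without advancing time (a new reading comes with each control period).
- bot.capture(name): name is "side" or "top" or "wrist"; returns a dict with "frame" (480x640x3 uint8, blue, green, red), "depth" (480x640 float32, m along the optical axis (not along the pixel's ray), 0 where there is no reading), "intrinsics" (3x3 intrinsics, pixels), "cam_to_world" (4x4, takes a point from camera to world coordinates); the wrist camera has in their place "mount" (4x4, takes a point from camera to tool coordinates, whose origin is the TCP and whose axes are the flange's). Camera axes: x right, y down, z forward; pixel columns grow to the right and rows downward; lengths in m; the calibration is good to about 2 mm. A picture is of the moment at which its call begins: read the wrist's pose just before it.
- bot.sign_off(): hands the job in; it is judged then, once.
Trained networks look in the newest picture that a camera, given by its name, has taken for a name from the list of things; names that differ only in an ending like _2 or _b are one class to them, and where a whole thing is asked for, a point or a joint stands for the part that bears it (a point fixed in the world has none). Each returns a list of dicts, best first, with "p" (0 to 1); they miss things now and then, are a little off and sometimes report something else, mostly with a low value. They report only what shows in the picture. A call takes as long as a camera call.
- bot.boxes_of(camera, query): "bbox" ([left, top, right, bottom] in pixels, round what is visible of it).
- bot.cut_out(camera, query): "region" (480x640 bool, what is visible of it) and "bbox" ([left, top, right, bottom] in pixels, round what is visible of it).
The state is a dict: "clock": time; "qpos": joint angles; "qvel": joint speeds; "effort": joint torques, N m; "tcp_pos": TCP position; "eef_rot": TCP orientation; "contact_force": force on the tool from outside, world axes, zero at the start; "ft_torque": the same for the moment, N m; "opening": finger opening in m; "gripper_force": force on a finger pad.
Only numpy, scipy, OpenCV 4.12 (cv2) and the standard library are available. Lean on these libraries where they do the work, as an engineer would, in place of code of your own. Each camera call takes 0.05 s, during which the arm holds its last target. There are 200 camera calls.

## Working session

There is one attempt and no reset: what is moved stays moved. The work goes in short steps, Python scripts to look and compute and a tool call to move; the robot and the scene stay as the last step left them, time stands still between calls to the robot, and variables do not carry over. Pictures are saved under pics/ and viewed, at most 10 in all, crops included, and the job is handed in when it is done.

Besides the shell and the picture viewer there is one more tool, called after "Request:" as name(argument=value, ...) on one line, values as JSON. step_arm: Moves the arm, as the interface text tells. Its arguments: {"type":"object","properties":{"series":{"type":"array","items":{"type":"number"}},"grip_force":{"type":"number"}},"required":["series"]}

```bash
mkdir -p pics; ls; cat > h.py <<'E'
import numpy as np, cv2
from workcell import bot
from scipy.spatial.transform import Rotation as R
def cap(n):
    s=bot.observe(); c=bot.capture(n)
    if n=="wrist":
        T=np.eye(4);T[:3,:3]=R.from_euler('xyz',s['eef_rot']).as_matrix();T[:3,3]=s['tcp_pos']
        c['cam_to_world']=T@c['mount']
    return c
def world(c):
    K=c['intrinsics'];d=c['depth'];v,u=np.mgrid[:480,:640]
    P=np.stack([(u-K[0,2])/K[0,0]*d,(v-K[1,2])/K[1,1]*d,d],-1)
    T=c['cam_to_world'];return P@T[:3,:3].T+T[:3,3]
def onplane(c,u,v,z):
    K=c['intrinsics'];T=c['cam_to_world']
    r=T[:3,:3]@np.array([(u-K[0,2])/K[0,0],(v-K[1,2])/K[1,1],1]);o=T[:3,3]
    return o+r*(z-o[2])/r[2]
E
python3 - <<'E'
from h import *
print(bot.observe())
for n in("top","side"):
    c=cap(n);cv2.imwrite(f"pics/{n}0.png",c['frame']);W=world(c)
    print(n,c['cam_to_world'].round(3).tolist(),c['intrinsics'].tolist())
    for q in("unit","dial","notch","index","marker","target","lever","lever_knob","lever_pivot","bobbin","tin","block","stone"):
        for r in bot.cut_out(n,q)[:1]:
            m=r['region']&(c['depth']>0);print(q,round(r['p'],2),np.round(r['bbox']),np.median(W[m],0).round(3),W[m].max(0).round(3) if m.any() else'')
E
```

```text
pics
{'clock': 0.0, 'qpos': array([-1.42548314,  0.59209086,  0.04830924,  1.60986235, -0.0332834 ,
        0.94267675, -0.03370722]), 'qvel': array([-0.00167002,  0.00027059,  0.00127308, -0.00110956,  0.00092167,
        0.00056052,  0.00018383]), 'effort': array([-4.63180804e-04, -5.48689091e+01,  1.54602706e+00, -1.98134691e+01,
        9.29861621e-03,  8.50641722e-03, -4.62235732e-06]), 'tcp_pos': array([0.17130422, 0.70360747, 0.23014657]), 'eef_rot': array([-3.13936456e+00,  1.43925014e-04,  2.90285384e+00]), 'contact_force': array([ 1.05933449,  0.45814849, -0.25142414]), 'ft_torque': array([ 0.01514477, -0.03098597, -0.01088906]), 'gripper_force': 0.0, 'opening': 0.08544378838611132}
top [[-0.007, -0.997, 0.075, 0.553], [-1.0, 0.009, 0.019, 0.023], [-0.019, -0.075, -0.997, 0.968], [0.0, 0.0, 0.0, 1.0]] [[533.7853099939113, 0.0, 321.471684398634], [0.0, 533.7853099939113, 239.1942239936293], [0.0, 0.0, 1.0]]
unit 0.61 [297. 180. 504. 349.] [ 0.577 -0.097  0.052] [0.729 0.082 0.109]
dial 0.89 [365. 228. 446. 304.] [ 0.573 -0.097  0.08 ] [ 0.638 -0.034  0.087]
notch 0.95 [364. 
[... 1306 characters left out ...]
index 0.78 [309. 195. 370. 241.] [ 0.574 -0.085  0.079] [ 0.64  -0.018  0.087]
marker 0.46 [299. 232. 312. 239.] [ 0.649 -0.037  0.061] [ 0.659 -0.028  0.065]
lever 0.66 [318. 240. 349. 276.] [0.581 0.018 0.066] [0.614 0.085 0.096]
lever_knob 0.59 [321. 242. 348. 276.] [0.58  0.024 0.066] [0.611 0.085 0.096]
lever_pivot 0.88 [267. 163. 403. 298.] [ 0.58  -0.052  0.052] [0.727 0.085 0.109]
bobbin 0.85 [233. 212. 264. 256.] [ 0.77  -0.039  0.049] [ 0.801 -0.015  0.086]
tin 0.84 [276. 159. 303. 201.] [ 0.705 -0.23   0.061] [ 0.746 -0.213  0.091]
block 0.91 [355. 162. 399. 187.] [ 0.496 -0.303  0.031] [ 0.55  -0.222  0.091]
stone 0.96 [261. 294. 292. 312.] [0.694 0.121 0.02 ] [0.726 0.136 0.026]
```

```bash
python3 - <<'E'
import cv2
a=cv2.imread("pics/top0.png")[165:360,280:520]
cv2.imwrite("pics/top0c.png",cv2.resize(a,None,fx=3,fy=3,interpolation=cv2.INTER_CUBIC))
E
```

```text
(no output)
```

View pics/top0c.png

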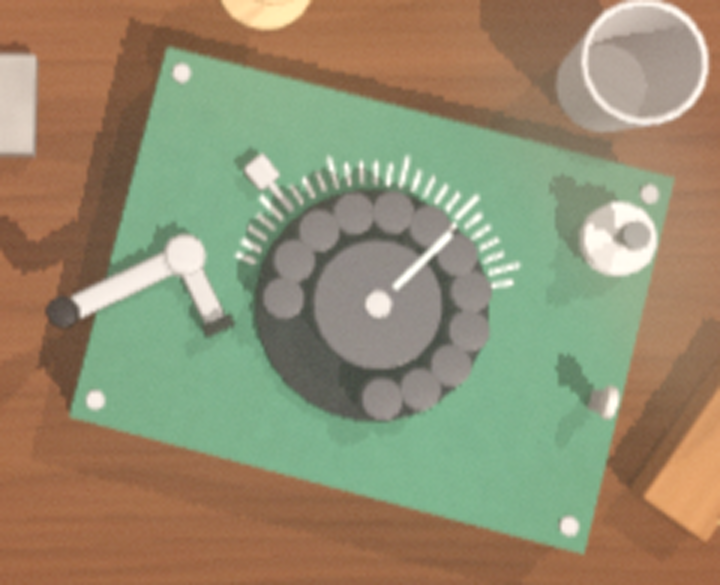

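The top view shows the dial's screw at about (406,267), with the index line pointing up-right. The pointer is at upper left (block at about (367,222)), the notch at lower left, and the lever open with its knob at about (301,269). I'll measure these precisely.

```bash
cat >> h.py <<'E'
def blobs(c,thr=165,box=(280,165,520,360),z=None,amin=4):
    f=c['frame'].astype(int);m=((f.min(2)>thr)).astype(np.uint8)
    M=np.zeros_like(m);x0,y0,x1,y1=box;M[y0:y1,x0:x1]=m[y0:y1,x0:x1]
    n,l,s,ce=cv2.connectedComponentsWithStats(M)
    return l,[(i,s[i,4],ce[i]) for i in range(1,n) if s[i,4]>=amin]
def dialinfo(c,ax=None):
    """index line direction and axis: white pixels at z~0.08"""
    W=world(c);l,b=blobs(c,150)
    out=[]
    for i,a,ce in b:
        v,u=np.nonzero(l==i);z=np.median(W[v,u,2])
        P=np.array([onplane(c,x,y,z) for x,y in zip(u,v)])[:,:2]
        d=P-P.mean(0);w,V=np.linalg.eigh(d.T@d/len(d)) if len(d)>2 else (np.zeros(2),np.eye(2))
        out.append((a,ce.round(1),P.mean(0).round(4),round(z,3),(np.sqrt(12*w)*1e3).round(1),round(np.degrees(np.arctan2(V[1,1],V[0,1])),1)))
    return out
E
python3 - <<'E'
from h import *
c=cap("top")
for o in dialinfo(c): print(*o)
E
```

```text
185 [368.4 168.4] [ 0.7542 -0.0454] 0.008 [15.2 42.7] 89.2
895 [490.7 185.1] [ 0.7141 -0.2536] 0.047 [65.  74.8] 160.4
381 [285.3 198.9] [0.6976 0.105 ] 0.021 [20.9 58.5] 179.3
42 [340.1 188.8] [0.7097 0.0072] 0.052 [10.5 11.6] -178.2
115 [368.3 223.4] [ 0.648  -0.0401] 0.061 [13.5 29. ] -144.8
24 [390.2 220.9] [ 0.6529 -0.0784] 0.052 [ 4.  18.4] -164.7
30 [414.5 221.5] [ 0.6516 -0.1201] 0.051 [ 4.6 18.3] 166.9
17 [395.2 221.9] [ 0.6511 -0.0869] 0.052 [ 4.  12.2] -168.7
12 [400.  220.8] [ 0.6528 -0.0952] 0.052 [ 3.4 12.7] 178.9
18 [405.  221.2] [ 0.6522 -0.104 ] 0.051 [ 4.4 11.2] 178.8
22 [409.3 222.5] [ 0.6499 -0.1112] 0.051 [ 4.8 13.2] 166.7
24 [418.5 224.5] [ 0.6462 -0.1269] 0.052 [ 5.1 12.8] 161.7
15 [381.9 226.4] [ 0.6435 -0.064 ] 0.052 [ 3.3 13.8] -151.4
7 [386.7 225.3] [ 0.6454 -0.0723] 0.052 [2.2 9. ] -157.0
22 [422.9 226.6] [ 0.6426 -0.1344] 0.051 [ 4.7 13.3] 154.0
12 [378.2 229. ] [ 0.6391 -0.0575] 0.052 [ 2.8 12.5] -147.9
23 [426.6 229.2] [ 0.6381 -0.1408] 0.051 [ 4.8 13.5] 142.3
38 [496.3 229.2] [ 0.637  -0.2595] 0.052 [10.  10.6] 157.9
28 [369.1 233.1] [ 0.6322 -0.0418] 
[... 380 characters left out ...]
 [365.3 242.3] [ 0.6164 -0.035 ] 0.053 [ 2.6 11.6] 53.0
552 [332.4 257.3] [0.5905 0.0216] 0.064 [36.7 80.6] 101.4
19 [362.6 246.1] [ 0.6099 -0.0304] 0.052 [ 4.5 12.6] 62.8
21 [442.9 245.8] [ 0.6093 -0.1678] 0.051 [ 4.7 12.6] 118.4
16 [360.8 250.2] [ 0.6028 -0.0272] 0.051 [ 4.1 12.8] 65.1
20 [444.2 250.3] [ 0.6015 -0.1699] 0.051 [ 4.5 12.4] 113.6
37 [447.4 254.2] [ 0.5948 -0.1751] 0.051 [ 5.2 20.2] 106.1
24 [446.9 259.2] [ 0.5861 -0.174 ] 0.052 [ 5.1 13.4] 98.9
74 [405.9 265.8] [ 0.5748 -0.0996] 0.083 [13.5 14.2] -173.9
50 [483.5 298.9] [ 0.5197 -0.2242] 0.087 [ 7.4 17.4] 164.4
39 [311.4 298. ] [0.5219 0.058 ] 0.053 [ 9.9 10.8] 179.9
39 [469.4 339.9] [ 0.4496 -0.2085] 0.052 [ 9.5 11. ] -173.9
```

```bash
cat >> h.py <<'E'
def plan(pts,grip=1,s=None):
    """pts: list of (x,y,z,yawdeg,nrows) tool straight down; prints rounded rows, 5 per call, starting at the measured pose"""
    s=bot.observe();p=s['tcp_pos'].copy();Rc=R.from_euler('xyz',s['eef_rot']);yaw=np.degrees(s['eef_rot'][2]);rows=[]
    for x,y,z,yw,n in pts:
        q=np.array([x,y,z]);p0,y0=p.copy(),yaw
        for k in range(1,n+1):
            g=p0+(q-p0)*k/n;gy=y0+(yw-y0)*k/n
            d=Rc.inv().apply(g-p);a=(Rc.inv()*R.from_euler('xyz',[180,0,gy],degrees=True)).as_rotvec(degrees=True)
            d=d.round(1 if np.abs(d).max()<8 else 0);a=a.round(1)
            p=p+Rc.apply(d);Rc=Rc*R.from_rotvec(a,degrees=True);yaw=Rc.as_euler('xyz',degrees=True)[2];yaw+=360*round((gy-yaw)/360)
            rows.append([*d.tolist(),*a.tolist(),grip])
    for i in range(0,len(rows),5):
        print(','.join(f'{v:g}' for r in rows[i:i+5] for v in r)+'\n')
    print(p.round(4),yaw)
E
python3 - <<'E'
from h import *
plan([(.533,-.062,.2,47.6,22)])
E
```

```text
-0,-0,0,-0,0,5.4,1,-0.1,-0.1,0,-0,0,5.4,1,0,0,0,-0,0,5.4,1,-0,-0,0,-0,0,5.4,1,-0,-0,0,-0,0,5.4,1

-0.1,-0,0,-0,0,5.4,1,-0,-0.1,0,-0,0,5.4,1,-0.1,0,0,-0,0,5.4,1,0,0,0,-0,0,5.4,1,-0,0,0,-0,0,5.4,1

-0.1,0,0,0,0,5.4,1,0,0,0,0,0,5.4,1,-0,0,0,0,0,5.4,1,-0.1,0.1,0,0,0,5.3,1,-0,-0,0,0,0,5.4,1

-0,-0,0,0,0,5.4,1,-0.1,0,0,0,0,5.4,1,0,0,0,0,0,5.4,1,-0,0.1,0,0,0,5.4,1,-0,-0,0,0,0,5.4,1

-0.1,0,0,0,0,5.4,1,0,0.1,0,0,0,5.4,1

[ 0.5511 -0.0962  0.2313] 47.61613962221703
```

Units: metres vs mm; fix.

```bash
sed -i "s/d=Rc.inv().apply(g-p);/d=Rc.inv().apply(g-p)*1e3;/; s/p=p+Rc.apply(d);/p=p+Rc.apply(d)\/1e3;/" h.py
python3 - <<'E'
from h import *
plan([(.533,-.062,.2,47.6,22)])
E
```

```text
-24,-30,1,-0,0,5.4,1,-27,-27,2,-0,0,5.4,1,-30,-25,1,-0,0,5.4,1,-31,-22,2,-0,0,5.4,1,-34,-19,1,-0,0,5.4,1

-35,-16,2,-0,0,5.4,1,-36,-12,1,-0,0,5.4,1,-38,-9,1,-0,0,5.4,1,-38,-5,2,-0,0,5.4,1,-39,-2,1,-0,0,5.4,1

-38,2,2,0,0,5.4,1,-38,5,1,0,0,5.4,1,-38,10,2,0,0,5.4,1,-36,12,1,0,0,5.3,1,-35,16,1,0,0,5.4,1

-34,19,2,0,0,5.4,1,-31,23,1,0,0,5.4,1,-29,25,2,0,0,5.4,1,-27,27,1,0,0,5.4,1,-24,30,1,0,0,5.4,1

-21,33,2,0,0,5.4,1,-18,34,1,0,0,5.4,1

[ 0.5332 -0.0621  0.2003] 47.61613962221703
```

Request:
step_arm(series=[-24,-30,1,0,0,5.4,1,-27,-27,2,0,0,5.4,1,-30,-25,1,0,0,5.4,1,-31,-22,2,0,0,5.4,1,-34,-19,1,0,0,5.4,1])

```text
clock: 1.87
tcp_pos: [0.2545, 0.5289, 0.2243]
eef_rot: [3.141, -0.0, 2.427]
contact_force: [0.3, 0.5, -0.4]
opening: 0.0256
gripper_force: 0.0
```

Request:
step_arm(series=[-35,-16,2,0,0,5.4,1,-36,-12,1,0,0,5.4,1,-38,-9,1,0,0,5.4,1,-38,-5,2,0,0,5.4,1,-39,-2,1,0,0,5.4,1])

```text
clock: 2.28
tcp_pos: [0.3366, 0.3545, 0.2176]
eef_rot: [3.141, -0.001, 1.956]
contact_force: [0.2, 0.0, 1.2]
opening: 0.0001
gripper_force: 0.0
```

Request:
step_arm(series=[-38,2,2,0,0,5.4,1,-38,5,1,0,0,5.4,1,-38,10,2,0,0,5.4,1,-36,12,1,0,0,5.3,1,-35,16,1,0,0,5.4,1])

```text
clock: 2.7
tcp_pos: [0.4184, 0.1806, 0.2107]
eef_rot: [3.141, -0.001, 1.487]
contact_force: [-0.3, -0.2, 0.0]
opening: 0.0002
gripper_force: 0.0
```

Request:
step_arm(series=[-34,19,2,0,0,5.4,1,-31,23,1,0,0,5.4,1,-29,25,2,0,0,5.4,1,-27,27,1,0,0,5.4,1,-24,30,1,0,0,5.4,1])

```text
clock: 3.12
tcp_pos: [0.5004, 0.0063, 0.2036]
eef_rot: [3.141, -0.001, 1.015]
contact_force: [0.5, 1.1, 0.1]
opening: 0.0003
gripper_force: 0.0
```

Request:
step_arm(series=[-21,33,2,0,0,5.4,1,-18,34,1,0,0,5.4,1,0,0,0,0,0,0,1])

```text
clock: 3.37
tcp_pos: [0.537, -0.071, 0.2018]
eef_rot: [3.132, 0.0, 0.818]
contact_force: [-0.6, 0.3, 0.3]
opening: -0.0002
gripper_force: 0.0
```

```bash
python3 - <<'E'
from h import *
c=cap("wrist");s=bot.observe();print(s['tcp_pos'],np.degrees(s['eef_rot']))
cv2.imwrite("pics/w1.png",c['frame'])
print(c['mount'].round(3).tolist(),c['intrinsics'].round(1).tolist(),c['cam_to_world'].round(3).tolist())
E
```

```text
[ 0.53510336 -0.0670272   0.20107167] [1.79735342e+02 1.67234098e-02 4.71962804e+01]
[[0.001, -0.958, -0.286, 0.072], [1.0, 0.001, 0.0, 0.0], [0.0, -0.286, 0.958, -0.142], [0.0, 0.0, 0.0, 1.0]] [[362.9, 0.0, 326.8], [0.0, 362.9, 241.7], [0.0, 0.0, 1.0]] [[0.731, -0.656, -0.188, 0.586], [-0.683, -0.698, -0.215, -0.017], [0.01, 0.286, -0.958, 0.344], [0.0, 0.0, 0.0, 1.0]]
```

View pics/w1.png

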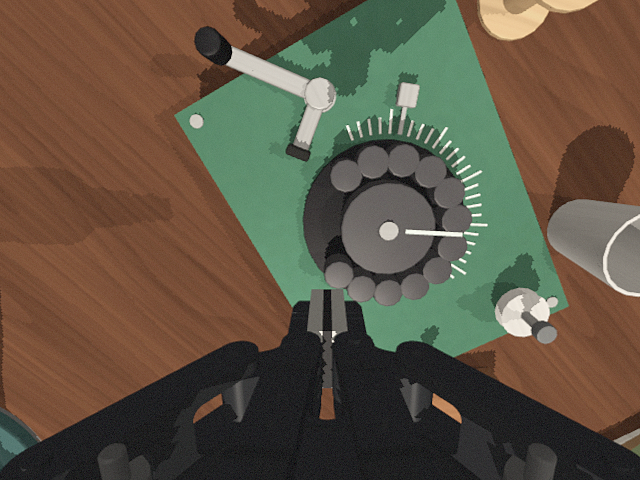

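The wrist view shows the dial screw at (389,231), index tip at (463,234), needle at about (404,122) and the notch open to the left; fingers shut at about (327,300). I'll measure axis, index and pointer from it.

```bash
cat >> h.py <<'E'
from scipy.optimize import least_squares
def measure(c,A0=(.5745,-.0996)):
    f=c['frame'].astype(int);K=c['intrinsics'];Ti=np.linalg.inv(c['cam_to_world'])
    g=cv2.cvtColor(c['frame'],cv2.COLOR_BGR2GRAY).astype(np.float32)
    def samp(P):
        p=P@Ti[:3,:3].T+Ti[:3,3];u=p[:,0]/p[:,2]*K[0,0]+K[0,2];v=p[:,1]/p[:,2]*K[1,1]+K[1,2]
        return cv2.remap(g,u.astype(np.float32)[:,None],v.astype(np.float32)[:,None],cv2.INTER_LINEAR).ravel()
    th=np.radians(np.arange(-180,180,.25));res={}
    # axis: bright screw head near A0 at z=.083
    xs=np.arange(-.02,.0201,.0005);X,Y=np.meshgrid(xs,xs);
    im=samp(np.stack([X.ravel()+A0[0],Y.ravel()+A0[1],0*X.ravel()+.083],1)).reshape(X.shape)
    m=((im>150)&(np.hypot(X,Y)<.012)).astype(np.uint8);A=np.array(A0)+[X[m>0].mean(),Y[m>0].mean()];res['axis']=A.round(4);res['d']=round(2e3*np.sqrt(m.sum()*.0005**2/np.pi),1)
    def prof(r0,r1,z):
        return np.mean([samp(np.stack([A[0]+r*np.cos(th),A[1]+r*np.sin(th),0*th+z],1)) for r in np.arange(r0,r1,.001)],0)
    def cent(p,k,w=4):
        i=np.arange(k-int(w/.25),k+int(w/.25)+1)%len(th);q=p[i]-np.percentile(p[i],30);q=np.clip(q,0,None);q[q<q.max()*.3]=0
        return np.degrees(th[k])+np.sum(q*(np.arange(len(i))-len(i)//2)*.25)/q.sum()
    p=prof(.03,.06,.08);res['index']=round(cent(p,p.argmax(),5),2)
    b=prof(.092,.104,.061);res['block']=round(cent(b,(b*(np.abs(np.degrees(th)-39)<20)).argmax(),8),2)
    n=prof(.0715,.088,.053)
    k0=np.argmin(abs(np.degrees(th)-res['block']))
    res['needle_z53']=[(float(np.degrees(th[i])),int(n[i])) for i in range(k0-40,k0+41) if n[i]>n[i-1] and n[i]>=n[i+1]]
    return res
E
python3 - <<'E'
from h import *
for n in("wrist","top"):
    c=cap(n);print(n,measure(c))
    for o in dialinfo(c) if n=="wrist" else []: pass
# blobs near the pointer/axis in wrist image
c=cap("wrist");l,b=blobs(c,150,(200,0,560,340))
W=world(c)
for i,a,ce in b:
    v,u=np.nonzero(l==i);z=np.median(W[v,u,2]);print(a,ce.round(1),onplane(c,*ce,z).round(4))
E
```

```text
wrist {'axis': array([ 0.5736, -0.1009]), 'd': np.float64(14.2), 'index': np.float64(-46.89), 'block': np.float64(38.88), 'needle_z53': [(29.25, 115), (33.0, 166), (35.25, 94), (38.75, 175), (42.75, 82), (45.0, 213), (46.75, 108), (47.5, 106), (49.0, 105)]}
top {'axis': array([nan, nan]), 'd': np.float64(0.0), 'index': np.float64(nan), 'block': np.float64(nan), 'needle_z53': []}
6 [558.3   0.7] [ 0.7438 -0.0474  0.0791]
6 [519.7  13. ] [ 0.7605 -0.0445  0.0069]
1119 [530.5  30.1] [ 0.7606 -0.061   0.0059]
5 [526.4  20.8] [ 0.7615 -0.0529  0.0068]
2437 [300.7  93.1] [0.5867 0.0247 0.0623]
483 [423.9 103.7] [ 0.6481 -0.0407  0.06  ]
66 [405.8 125.5] [ 0.6306 -0.0448  0.0499]
146 [211.5 124.7] [0.521  0.0557 0.0507]
37 [394.6 130.5] [ 0.6219 -0.042   0.0497]
35 [384.4 132.5] [ 0.6151 -0.0377  0.0499]
39 [373.9 133.8] [ 0.6086 -0.0331  0.0498]
34 [425.3 134.5] [ 0.6375 -0.0602  0.0497]
43 [364. 137.] [ 0.6013 -0.0297  0.0498]
39 [435.1 136.9] [ 0.642  -0.0667  0.0499]
32 [444.  141.9] [ 0.6448 -0.0743  0.0497]
69 [455.6 143.1] [ 0.651  -0.0811  0.0497]
44 [460.9 152.5] [ 0.6498 -0.0897  
[... 532 characters left out ...]
1.1 259.6] [ 0.6097 -0.1733  0.0497]
21 [475.1 267.6] [ 0.6016 -0.1758  0.0496]
49 [470.6 276.1] [ 0.5942 -0.1795  0.0497]
10 [464.  283.5] [ 0.5858 -0.1812  0.0498]
1353 [534.2 319.8] [ 0.6091 -0.2328  0.0731]
12 [333.1 332.3] [ 0.5416 -0.056   0.237 ]
10 [332.8 337.3] [ 0.5403 -0.0572  0.2372]h.py:58: RuntimeWarning: Mean of empty slice.
  m=((im>150)&(np.hypot(X,Y)<.012)).astype(np.uint8);A=np.array(A0)+[X[m>0].mean(),Y[m>0].mean()];res['axis']=A.round(4);res['d']=round(2e3*np.sqrt(m.sum()*.0005**2/np.pi),1)
  ret = ret.dtype.type(ret / rcount)
h.py:63: RuntimeWarning: invalid value encountered in scalar divide
  return np.degrees(th[k])+np.sum(q*(np.arange(len(i))-len(i)//2)*.25)/q.sum()
```

```bash
python3 - <<'E'
from h import *
s=bot.observe();print(s['tcp_pos'],np.degrees(s['eef_rot']))
plan([(.537,-.061,.1,43.5,5),(.537,-.061,.0635,43.5,4)])
E
```

```text
[ 0.53266758 -0.06087512  0.20006521] [-1.79911445e+02 -5.31836433e-03  4.77183546e+01]
1,1,20,-0.1,-0,0.8,1,0,0,20,0,-0,0.9,1,1,1,20,0,-0,0.8,1,0,1,20,0,-0,0.9,1,1,0,20,0,-0,0.8,1

-0,0,9,0,-0,0,1,-0,0,9,0,-0,0,1,-0,0,9,0,-0,0,1,-0,0,10,0,-0,0,1

[ 0.5369 -0.0608  0.0631] 43.51835493440185
```

Request:
step_arm(series=[1,1,20,0,0,0.8,1,0,0,20,0,0,0.9,1,1,1,20,0,0,0.8,1,0,1,20,0,0,0.9,1,1,0,20,0,0,0.8,1])

```text
clock: 3.98
tcp_pos: [0.537, -0.0595, 0.0995]
eef_rot: [-3.14, -0.001, 0.761]
contact_force: [-0.1, -0.1, -0.1]
opening: 0.0
gripper_force: 0.0
```

Request:
step_arm(series=[0,0,9,0,0,0,1,0,0,9,0,0,0,1,0,0,9,0,0,0,1,0,0,9,0,0,0,1,0,0,0,0,0,0,1])

```text
clock: 4.4
tcp_pos: [0.5369, -0.0615, 0.0633]
eef_rot: [-3.14, 0.001, 0.758]
contact_force: [-0.6, 0.1, -0.0]
opening: 0.0
gripper_force: 0.0
```

```bash
python3 - <<'E'
from h import *
for n in("wrist","top"):
    c=cap(n);print(measure(c,(.574,-.1005)));cv2.imwrite(f"pics/{n}2.png",c['frame'])
s=bot.observe();print(s['tcp_pos'],np.degrees(s['eef_rot']),s['contact_force'])
E
```

```text
{'axis': array([ 0.5739, -0.1003]), 'd': np.float64(14.2), 'index': np.float64(-47.67), 'block': np.float64(38.83), 'needle_z53': [(29.25, 132), (33.5, 183), (37.5, 174), (38.75, 174), (41.25, 74), (44.75, 201), (47.0, 92), (48.00000000000001, 93)]}
{'axis': array([nan, nan]), 'd': np.float64(0.0), 'index': np.float64(nan), 'block': np.float64(nan), 'needle_z53': []}
[ 0.53752419 -0.06202515  0.06443179] [ 1.79999565e+02 -1.19900701e-02  4.34188405e+01] [ 0.15126472  0.23751171 -0.19918062]h.py:58: RuntimeWarning: Mean of empty slice.
  m=((im>150)&(np.hypot(X,Y)<.012)).astype(np.uint8);A=np.array(A0)+[X[m>0].mean(),Y[m>0].mean()];res['axis']=A.round(4);res['d']=round(2e3*np.sqrt(m.sum()*.0005**2/np.pi),1)
  ret = ret.dtype.type(ret / rcount)
h.py:63: RuntimeWarning: invalid value encountered in scalar divide
  return np.degrees(th[k])+np.sum(q*(np.arange(len(i))-len(i)//2)*.25)/q.sum()
```

View pics/wrist2.png

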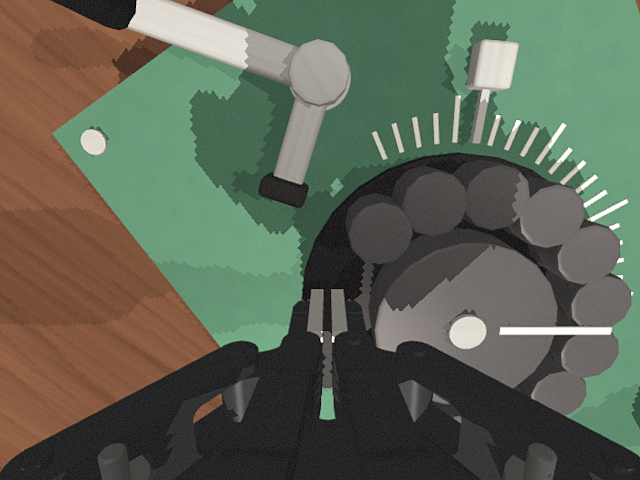

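The fingertip is in the notch, clear of the lobes. The index line runs horizontally from (468,332) to (611,331), and the needle is at about (483,115). I'll swing round the axis.

Request:
step_arm(series=[-4.7,0.2,0,0,0,-5,1,-4.7,0.2,0,0,0,-5,1,-4.7,0.2,0,0,0,-5,1,-4.7,0.2,0,0,0,-5,1,-4.7,0.2,0,0,0,-5,1])

```text
clock: 4.92
tcp_pos: [0.5248, -0.0812, 0.0651]
eef_rot: [3.14, -0.001, 1.199]
contact_force: [0.6, 2.2, 0.4]
opening: -0.0001
gripper_force: 1.3
```

Request:
step_arm(series=[-4.7,0.2,0,0,0,-5,1,-4.7,0.2,0,0,0,-5,1,-4.7,0.2,0,0,0,-5,1,-4.7,0.2,0,0,0,-5,1,-4.7,0.2,0,0,0,-5,1])

```text
clock: 5.33
tcp_pos: [0.5207, -0.1033, 0.0651]
eef_rot: [3.141, -0.001, 1.636]
contact_force: [-1.3, 3.8, 0.3]
opening: 0.0002
gripper_force: 1.4
```

```bash
python3 - <<'E' 2>/dev/null
from h import *
c=cap("wrist");print(measure(c,(.574,-.1005)));cv2.imwrite("pics/w3.png",c['frame'])
s=bot.observe();p=s['tcp_pos'];d=p[:2]-[.574,-.1005];print(p,np.degrees(s['eef_rot']),s['contact_force'],np.hypot(*d),np.degrees(np.arctan2(d[1],d[0])),s['qpos'].round(2))
E
```

```text
{'axis': array([ 0.5732, -0.1007]), 'd': np.float64(14.3), 'index': np.float64(-20.4), 'block': np.float64(59.3), 'needle_z53': [(49.5, 96), (51.5, 159), (53.75, 97), (54.25, 97), (55.25, 97), (56.0, 97), (57.5, 162), (59.75, 98), (61.0, 98), (61.75, 98), (63.50000000000001, 162), (65.5, 97), (66.25, 97), (67.0, 96), (67.5, 96), (69.25, 163)]}
[ 0.52102908 -0.10496444  0.06524154] [ 1.7992107e+02 -1.1540451e-02  9.3768852e+01] [-0.76274726  1.35906061  0.15340071] 0.05315871643117418 -175.18244078139477 [-0.04  0.62  0.21  2.16 -0.32  0.39  0.5 ]
```

View pics/w3.png

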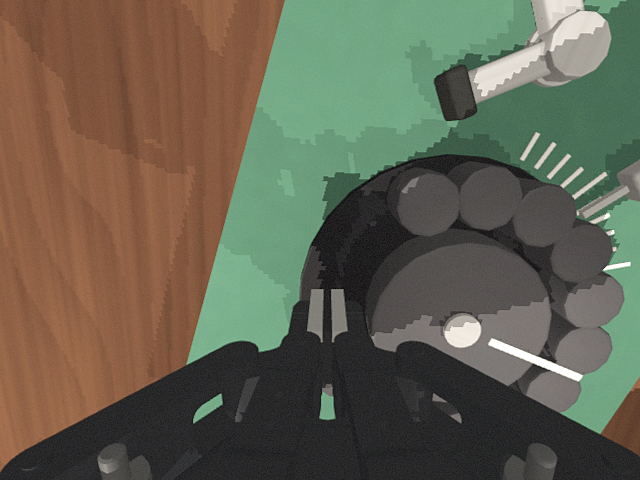

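The dial is turning gently (about 2–4 N): index now near −20° in world, pointer at 38.9°.

Request:
step_arm(series=[-4.7,0.2,0,0,0,-5,1,-4.7,0.2,0,0,0,-5,1,-4.7,0.2,0,0,0,-5,1,-4.7,0.2,0,0,0,-5,1,-4.7,0.2,0,0,0,-5,1])

```text
clock: 5.8
tcp_pos: [0.5269, -0.1259, 0.065]
eef_rot: [3.141, -0.001, 2.07]
contact_force: [-1.1, 2.9, 1.9]
opening: -0.0001
gripper_force: 1.5
```

Request:
step_arm(series=[-4.7,0.2,0,0,0,-5,1,-4.7,0.2,0,0,0,-5,1,-4.7,0.2,0,0,0,-5,1,-4.7,0.2,0,0,0,-5,1,-4.7,0.2,0,0,0,-5,1])

```text
clock: 6.22
tcp_pos: [0.5416, -0.1435, 0.0648]
eef_rot: [-3.141, -0.002, 2.506]
contact_force: [-1.3, 2.1, 1.8]
opening: -0.0003
gripper_force: 1.6
```

```bash
python3 - <<'E' 2>/dev/null
from h import *
c=cap("wrist");print(measure(c,(.574,-.1005)));cv2.imwrite("pics/w4.png",c['frame'])
c=cap("top");cv2.imwrite("pics/t4.png",cv2.resize(c['frame'][165:360,280:520],None,fx=3,fy=3,interpolation=cv2.INTER_CUBIC))
s=bot.observe();p=s['tcp_pos'];d=p[:2]-[.574,-.1005];print(p,np.degrees(s['eef_rot']),s['contact_force'],np.hypot(*d),np.degrees(np.arctan2(d[1],d[0])),s['qpos'].round(2))
l,b=blobs(c,150);W=world(c)
for i,a,ce in b:
    v,u=np.nonzero(l==i);z=np.median(W[v,u,2])
    if a>50 or z>.055: print(a,ce.round(1),onplane(c,*ce,z).round(4))
E
```

```text
{'axis': array([ 0.5738, -0.102 ]), 'd': np.float64(9.6), 'index': np.float64(31.88), 'block': np.float64(14.09), 'needle_z53': [(5.25, 32), (10.0, 65), (11.0, 64), (12.25, 64), (13.5, 64), (14.500000000000002, 64), (15.25, 64), (16.25, 64), (17.0, 63), (18.75, 63), (19.5, 64), (21.0, 63), (23.5, 170), (24.000000000000004, 169)]}
[ 0.54264257 -0.14449468  0.06480067] [1.79962279e+02 2.54293285e-02 1.43316454e+02] [0.04074168 0.68845105 0.18741574] 0.05402610716952542 -125.47955931602881 [ 0.19  0.63 -0.01  2.09  0.02  0.42  1.1 ]
139 [370.6 168.8] [ 0.7533 -0.0493  0.0079]
878 [490.7 185. ] [ 0.7141 -0.2533  0.0484]
356 [285.3 200.1] [0.6955 0.1051 0.0212]
75 [367.9 223.2] [ 0.6484 -0.0393  0.0614]
451 [486.4 243.1] [ 0.6116 -0.2352  0.0749]
6 [383.5 235.5] [ 0.6272 -0.0658  0.0595]
52 [394.1 248.7] [ 0.6032 -0.0807  0.0818]
549 [332.4 257.4] [0.5903 0.0216 0.0647]
16 [403.5 265.3] [ 0.5756 -0.0957  0.0824]
```

View pics/t4.png

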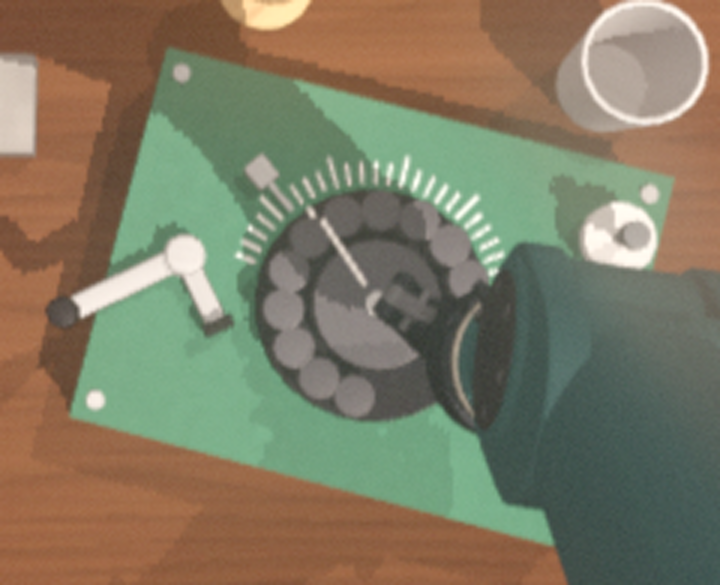

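The index line runs from (378,305) to (311,212), still short of the needle at about (280,195). A few degrees remain. I'll push 4° more, slowly, back off, then rise and look.

Request:
step_arm(series=[-0.9,0,0,0,0,-1,1,-0.9,0,0,0,0,-1,1,-0.9,0,0,0,0,-1,1,-0.9,0,0,0,0,-1,1,0,0,0,0,0,0,1])

```text
clock: 6.73
tcp_pos: [0.5451, -0.1466, 0.0643]
eef_rot: [-3.141, -0.0, 2.573]
contact_force: [-2.8, 0.9, 1.8]
opening: -0.0004
gripper_force: 1.1
```

Request:
step_arm(series=[4,0,0,0,0,2,1,4,0,0,0,0,2,1,0,0,-15,0,0,0,1,0,0,-30,0,0,0,1,0,0,-35,0,0,0,1])

```text
clock: 7.15
tcp_pos: [0.5378, -0.1425, 0.1436]
eef_rot: [-3.14, -0.002, 2.502]
contact_force: [0.9, 0.2, 0.3]
opening: 0.0
gripper_force: 0.0
```

Request:
step_arm(series=[5,-25,-25,0,0,0,1,5,-25,-25,0,0,0,1,0,-10,0,0,0,0,1,0,0,0,0,0,0,1,0,0,0,0,0,0,1])

```text
clock: 7.57
tcp_pos: [0.495, -0.1849, 0.1941]
eef_rot: [3.141, 0.001, 2.501]
contact_force: [0.6, 0.7, -0.1]
opening: -0.0
gripper_force: 0.0
```

```bash
python3 - <<'E' 2>/dev/null
from h import *
for n in("wrist","top"):
    c=cap(n);print(measure(c,(.574,-.1005)));cv2.imwrite(f"pics/{n}5.png",c['frame'])
    l,b=blobs(c,150,(0,0,639,479));W=world(c)
    for i,a,ce in b:
        v,u=np.nonzero(l==i);z=np.median(W[v,u,2]);P=onplane(c,*ce,z)
        if z>.055 and np.hypot(*(P[:2]-[.574,-.1]))<.11: print(n,a,ce.round(1),P.round(4))
s=bot.observe();print(s['tcp_pos'],np.degrees(s['eef_rot']))
E
```

```text
{'axis': array([ 0.5722, -0.101 ]), 'd': np.float64(13.7), 'index': np.float64(34.74), 'block': np.float64(38.62), 'needle_z53': [(32.25, 141), (34.5, 75), (37.75, 97), (42.75, 68), (44.75, 102), (47.5, 76), (48.25, 76)]}
wrist 525 [588.2 182.1] [ 0.5819 -0.0051  0.0621]
wrist 219 [480.7 252.5] [ 0.5722 -0.1008  0.0812]
wrist 223 [522.5 266.6] [ 0.6015 -0.0809  0.0798]
{'axis': array([ 0.5737, -0.0987]), 'd': np.float64(15.5), 'index': np.float64(34.42), 'block': np.float64(38.37), 'needle_z53': [(32.25, 157), (38.0, 166), (44.25, 184)]}
top 74 [367.9 223.2] [ 0.6482 -0.0393  0.062 ]
top 7 [381.7 236.7] [ 0.6251 -0.0627  0.0595]
top 55 [393.7 250.1] [ 0.6009 -0.0801  0.0813]
top 57 [405.5 266.4] [ 0.5737 -0.0989  0.0832]
[ 0.49532411 -0.18324433  0.19323201] [ 1.79980212e+02 -6.49111520e-02  1.43490208e+02]
```

View pics/wrist5.png

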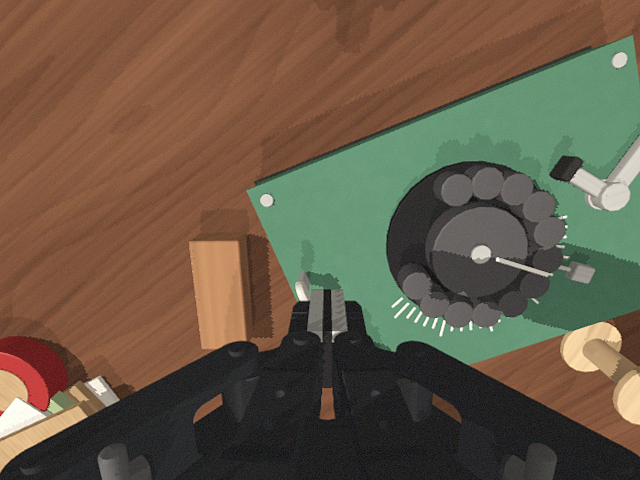

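Wrist and top views agree: index at about 34.6°, pointer about 38.5°, so ~3.8° remain. I'll re-enter the notch and push a little further.

```bash
python3 - <<'E'
from h import *
plan([(.5379,-.1406,.105,138,5),(.5379,-.1406,.0645,138,4)])
E
```

```text
-2,12,18,0,-0.1,1.1,1,-1,12,17,0,0,1.1,1,-2,12,18,0,0,1.1,1,-1,12,18,0,0,1.1,1,-1,12,17,0,0,1.1,1

0,-0,10,0,0,-0,1,0,-0,10,0,0,-0,1,0,-0,11,0,0,-0,1,0,-0,10,0,0,-0,1

[ 0.5384 -0.1408  0.0643] 137.9901736552897
```

Request:
step_arm(series=[-2,12,18,0,0,1.1,1,-1,12,17,0,0,1.1,1,-2,12,18,0,0,1.1,1,-1,12,18,0,0,1.1,1,-1,12,17,0,0,1.1,1])

```text
clock: 8.08
tcp_pos: [0.5385, -0.1397, 0.1039]
eef_rot: [-3.141, -0.002, 2.408]
contact_force: [0.5, -0.0, 0.3]
opening: -0.0003
gripper_force: 0.0
```

Request:
step_arm(series=[0,0,5,0,0,0,1,0,0,10,0,0,0,1,0,0,13,0,0,0,1,0,0,12,0,0,0,1,0,0,0,0,0,0,1])

```text
clock: 8.5
tcp_pos: [0.536, -0.142, 0.0642]
eef_rot: [-3.139, -0.003, 2.407]
contact_force: [-0.6, 0.6, 0.3]
opening: -0.0002
gripper_force: 0.0
```

Request:
step_arm(series=[-3.8,0.2,0,0,0,-4,1,-3.8,0.2,0,0,0,-4,1,-1.9,0,0,0,0,-2,1,-0.9,0,0,0,0,-1,1,0,0,0,0,0,0,1])

```text
clock: 8.92
tcp_pos: [0.5452, -0.1483, 0.0664]
eef_rot: [-3.141, -0.001, 2.598]
contact_force: [-2.3, -0.0, -0.4]
opening: 0.0001
gripper_force: 0.8
```

Request:
step_arm(series=[-1.1,0,0,0,0,-1.2,1,-1.1,0,0,0,0,-1.2,1,0,0,0,0,0,0,1])

```text
clock: 9.17
tcp_pos: [0.5479, -0.1496, 0.0664]
eef_rot: [-3.141, -0.0, 2.641]
contact_force: [-2.0, -1.0, 0.9]
opening: -0.0001
gripper_force: 0.9
```

Request:
step_arm(series=[4,0,0,0,0,2,1,4,0,0,0,0,2,1,0,0,-15,0,0,0,1,0,0,-30,0,0,0,1,0,0,-35,0,0,0,1])

```text
clock: 9.58
tcp_pos: [0.541, -0.1447, 0.1459]
eef_rot: [-3.141, -0.002, 2.572]
contact_force: [1.6, -0.2, 0.1]
opening: 0.0002
gripper_force: 0.0
```

Request:
step_arm(series=[5,-25,-25,0,0,0,1,5,-25,-25,0,0,0,1,0,-10,0,0,0,0,1,0,0,0,0,0,0,1,0,0,0,0,0,0,1])

```text
clock: 10.0
tcp_pos: [0.5009, -0.1904, 0.1962]
eef_rot: [3.141, 0.001, 2.57]
contact_force: [0.3, 0.7, -0.4]
opening: -0.0003
gripper_force: 0.0
```

```bash
python3 - <<'E' 2>/dev/null
from h import *
for n in("wrist","top"):
    c=cap(n);print(measure(c,(.574,-.1005)));cv2.imwrite(f"pics/{n}6.png",c['frame'])
    l,b=blobs(c,150,(0,0,639,479));W=world(c)
    for i,a,ce in b:
        v,u=np.nonzero(l==i);z=np.median(W[v,u,2]);P=onplane(c,*ce,z)
        if z>.055 and np.hypot(*(P[:2]-[.574,-.1]))<.11: print(n,a,ce.round(1),P.round(4))
    if n=="wrist": a=c['frame'][140:360,360:640]
    else: a=c['frame'][200:310,340:480]
    cv2.imwrite(f"pics/{n}6c.png",cv2.resize(a,(560,440),interpolation=cv2.INTER_CUBIC))
a=np.hstack([cv2.imread(f"pics/{n}6c.png") for n in("wrist","top")]);cv2.imwrite("pics/c6.png",cv2.resize(a,(800,314)))
s=bot.observe();print(s['tcp_pos'],np.degrees(s['eef_rot']))
E
```

```text
{'axis': array([ 0.5729, -0.1014]), 'd': np.float64(14.7), 'index': np.float64(39.57), 'block': np.float64(39.01), 'needle_z53': [(29.500000000000004, 70), (30.750000000000004, 71), (32.5, 72), (35.5, 122), (38.25, 115), (41.25, 66), (45.0, 115), (48.25, 110)]}
wrist 508 [589.3 189.2] [ 0.5819 -0.0051  0.062 ]
wrist 276 [479.9 253. ] [ 0.5733 -0.1014  0.0811]
wrist 239 [519.2 264.9] [ 0.5987 -0.0802  0.0798]
{'axis': array([ 0.5747, -0.0994]), 'd': np.float64(17.0), 'index': np.float64(39.93), 'block': np.float64(39.02), 'needle_z53': [(33.0, 157), (39.0, 167), (45.0, 183)]}
top 75 [367.9 223.2] [ 0.6483 -0.0393  0.0616]
top 5 [379.2 237.8] [ 0.6233 -0.0584  0.0595]
top 78 [393.3 251.8] [ 0.5982 -0.0795  0.0809]
top 73 [405.8 265.7] [ 0.5749 -0.0995  0.0825]
[ 0.50102068 -0.18884602  0.19529981] [ 1.79955653e+02 -6.09006106e-02  1.47422846e+02]
```

View pics/c6.png

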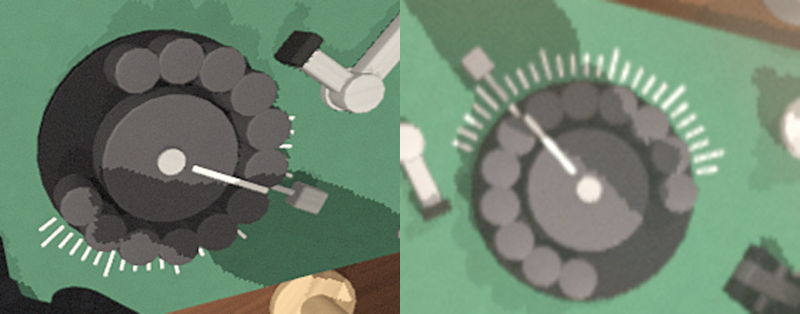

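The index line and needle are now collinear in both views: index about 39.7°, pointer about 39.0°, within 1° of the 3° allowed. Next is the lever.

```bash
python3 - <<'E'
from h import *
c=cap("top")
for q in("lever_knob","lever"):
    for r in bot.cut_out("top",q)[:1]:print(q,r['p'],r['bbox'])
f=c['frame'];g=f.max(2);v,u=np.nonzero(g[255:285,288:315]<70);u=u+288;v=v+255
print(u.mean(),v.mean(),len(u));W=world(c);P=W[v,u];P=P[P[:,2]>.085];print(len(P),P.mean(0),onplane(c,u.mean(),v.mean(),.092))
a=np.array([.603,.0058]);print(P.mean(0)[:2]-a)
plan([(.6015,.079,.17,1,21)])
E
```

```text
lever_knob 0.86 [292.9, 244.1, 357.8, 279.0]
lever 0.83 [297.0, 243.1, 356.8, 275.2]
nan nan 0
0 [nan nan nan] [nan nan nan]
[nan nan]
3,13,1,0,-0.1,7,1,4,13,1,0,0,6.9,1,6,12,2,0,0,7,1,8,12,1,0,0,7,1,8,10,1,0,-0,7,1

10,10,1,0,-0,6.9,1,11,8,1,0,-0,7,1,12,6,2,0,-0,7,1,13,5,1,0,-0,7,1,13,4,1,0,-0,6.9,1

14,2,1,0,-0,7,1,13,0,1,0,-0,7,1,14,-1,2,0,-0,7,1,13,-3,1,0,-0,6.9,1,13,-5,1,0,-0,7,1

12,-6,1,0,-0,7,1,12,-7,1,0,-0,7,1,10,-9,2,-0,-0,6.9,1,9,-10,1,-0,-0,7,1,8,-11,1,-0,-0,7,1

7,-12,1,-0,-0,6.9,1

[0.602  0.0789 0.1702] 1.0446340918508714<stdin>:6: RuntimeWarning: Mean of empty slice.
  ret = ret.dtype.type(ret / rcount)
  ret = um.true_divide(
<stdin>:7: RuntimeWarning: Mean of empty slice.
```

Request:
step_arm(series=[3,13,1,0,0,7,1,4,13,1,0,0,6.9,1,6,12,2,0,0,7,1,8,12,1,0,0,7,1,8,10,1,0,0,7,1])

```text
clock: 10.67
tcp_pos: [0.5248, -0.1253, 0.1894]
eef_rot: [-3.141, -0.001, 1.958]
contact_force: [0.3, 0.4, -0.4]
opening: -0.0001
gripper_force: 0.0
```

Request:
step_arm(series=[10,10,1,0,0,6.9,1,11,8,1,0,0,7,1,12,6,2,0,0,7,1,13,5,1,0,0,7,1,13,4,1,0,0,6.9,1])

```text
clock: 11.08
tcp_pos: [0.5487, -0.0611, 0.1834]
eef_rot: [-3.14, 0.0, 1.35]
contact_force: [-0.6, -0.1, -0.6]
opening: -0.0001
gripper_force: 0.0
```

Request:
step_arm(series=[14,2,1,0,0,7,1,13,0,1,0,0,7,1,14,-1,2,0,0,7,1,13,-3,1,0,0,6.9,1,13,-5,1,0,0,7,1])

```text
clock: 11.5
tcp_pos: [0.5726, 0.0029, 0.1774]
eef_rot: [-3.141, 0.001, 0.741]
contact_force: [-0.2, 0.3, -1.0]
opening: 0.0
gripper_force: 0.0
```

Request:
step_arm(series=[12,-6,1,0,0,7,1,12,-7,1,0,0,7,1,10,-9,2,0,0,6.9,1,9,-10,1,0,0,7,1,8,-11,1,0,0,7,1])

```text
clock: 11.92
tcp_pos: [0.5968, 0.0664, 0.1713]
eef_rot: [3.141, 0.001, 0.132]
contact_force: [0.1, -0.5, -0.6]
opening: -0.0002
gripper_force: 0.0
```

Request:
step_arm(series=[7,-12,1,0,0,6.9,1,0,0,0,0,0,0,1,0,0,0,0,0,0,1])

```text
clock: 12.17
tcp_pos: [0.6019, 0.0789, 0.1702]
eef_rot: [3.14, 0.001, 0.023]
contact_force: [-0.5, -0.6, -0.2]
opening: -0.0001
gripper_force: 0.0
```

```bash
python3 - <<'E'
from h import *
s=bot.observe();print(s['tcp_pos'],np.degrees(s['eef_rot']),s['qpos'].round(2))
for n in ("wrist","top"):
    c=cap(n);W=world(c)
    rel=W-np.array([.5716,.0739,0]);m=(np.hypot(rel[...,0],rel[...,1])<.025)&(abs(W[...,2]-.092)<.006)
    print(n,m.sum(),W[m].mean(0),(W[m].max(0)+W[m].min(0))/2)
    if n=="wrist":cv2.imwrite("pics/w7.png",c['frame'])
E
```

```text
[0.60185238 0.07891201 0.17022098] [1.79935990e+02 8.32434829e-02 1.29551621e+00] [-0.65  0.6   0.64  1.95 -0.52  0.76 -1.25]
wrist 177 [0.5761992  0.07082404 0.08966499] [0.57388056 0.07198417 0.08929178]<stdin>:6: RuntimeWarning: Mean of empty slice.
  ret = um.true_divide(
Traceback (most recent call last):
ValueError: zero-size array to reduction operation maximum which has no identity
```

View pics/w7.png

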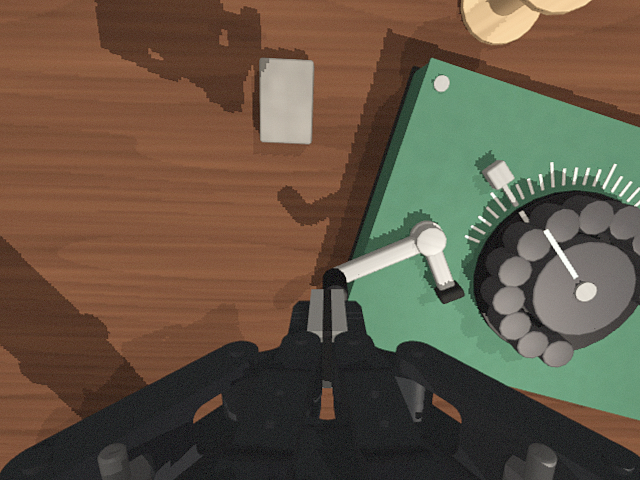

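The knob is at about (335,280), next to the fingertips and hidden a little by them. Measured (0.573, 0.073) agrees with the geometry. Index line and needle are again collinear here. I'll descend behind the knob and sweep.

Request:
step_arm(series=[0,0,20,0,0,0,1,0,0,25,0,0,0,1,0,0,25,0,0,0,1,0,0,18,0,0,0,1,0,0,10,0,0,0,1])

```text
clock: 12.68
tcp_pos: [0.6004, 0.0759, 0.0715]
eef_rot: [3.141, 0.003, 0.016]
contact_force: [-0.6, 0.8, -0.0]
opening: -0.0002
gripper_force: 0.0
```

Request:
step_arm(series=[0,0,0,0,0,0,1,-5.1,0.2,0,0,0,-4,1,-5.1,0.2,0,0,0,-4,1,-5.1,0.2,0,0,0,-4,1,-5.1,0.2,0,0,0,-4,1])

```text
clock: 13.1
tcp_pos: [0.5836, 0.0736, 0.0749]
eef_rot: [3.141, -0.004, 0.299]
contact_force: [1.7, -0.4, -1.2]
opening: -0.0
gripper_force: 0.7
```

Request:
step_arm(series=[-5.1,0.2,0,0,0,-4,1,-5.1,0.2,0,0,0,-4,1,-5.1,0.2,0,0,0,-4,1,-5.1,0.2,0,0,0,-4,1,-5.1,0.2,0,0,0,-4,1])

```text
clock: 13.52
tcp_pos: [0.5609, 0.0625, 0.075]
eef_rot: [3.14, -0.003, 0.648]
contact_force: [0.8, 1.4, -0.5]
opening: -0.0003
gripper_force: 0.7
```

Request:
step_arm(series=[-5.1,0.2,0,0,0,-4,1,-5.1,0.2,0,0,0,-4,1,-5.1,0.2,0,0,0,-4,1,-3.8,0.1,0,0,0,-3,1,0,0,0,0,0,0,1])

```text
clock: 13.93
tcp_pos: [0.5464, 0.0478, 0.0748]
eef_rot: [3.14, -0.001, 0.906]
contact_force: [0.4, -0.3, -0.1]
opening: 0.0001
gripper_force: 0.0
```

Request:
step_arm(series=[-2,0,0,0,0,-1.5,1,-2,0,0,0,0,-1.5,1,-1.3,0,0,0,0,-1,1,0,0,0,0,0,0,1])

```text
clock: 14.27
tcp_pos: [0.5434, 0.0445, 0.0737]
eef_rot: [3.14, -0.001, 0.976]
contact_force: [1.2, 0.1, 1.2]
opening: 0.0003
gripper_force: 0.3
```

Request:
step_arm(series=[-1.3,0,0,0,0,-1,1,0,0,0,0,0,0,1])

```text
clock: 14.43
tcp_pos: [0.5423, 0.0436, 0.0734]
eef_rot: [3.141, -0.0, 0.994]
contact_force: [1.4, 0.5, 1.4]
opening: 0.0
gripper_force: 0.5
```

Request:
step_arm(series=[-1.3,0,0,0,0,0,1,0,0,0,0,0,0,1])

```text
clock: 14.6
tcp_pos: [0.5415, 0.0425, 0.0733]
eef_rot: [3.141, -0.0, 0.993]
contact_force: [1.2, 1.0, 0.5]
opening: -0.0001
gripper_force: 0.6
```

Request:
step_arm(series=[-1.3,0,0,0,0,-1,1,0,0,0,0,0,0,1])

```text
clock: 14.77
tcp_pos: [0.5407, 0.0416, 0.0733]
eef_rot: [3.141, -0.0, 1.012]
contact_force: [2.1, 0.8, -0.1]
opening: -0.0002
gripper_force: 0.7
```

Request:
step_arm(series=[-1.3,0,0,0,0,-1,1,0,0,0,0,0,0,1])

```text
clock: 14.93
tcp_pos: [0.5405, 0.0416, 0.0733]
eef_rot: [3.141, -0.002, 1.03]
contact_force: [2.7, 2.6, -1.0]
opening: -0.0002
gripper_force: 2.1
```

Request:
step_arm(series=[-1.3,0,0,0,0,-1,1,0,0,0,0,0,0,1])

```text
clock: 15.1
tcp_pos: [0.5403, 0.0416, 0.0734]
eef_rot: [3.141, -0.003, 1.048]
contact_force: [3.3, 5.0, -1.2]
opening: 0.0
gripper_force: 3.3
```

The lever has stopped moving and force climbs to 6 N, so it is at the stop. I'll back off, rise and verify.

Request:
step_arm(series=[6,0,0,0,0,0,1,10,0,0,0,0,0,1,0,0,-20,0,0,0,1,0,0,-40,0,0,0,1,0,0,-40,0,0,0,1])

```text
clock: 15.52
tcp_pos: [0.5449, 0.0529, 0.1728]
eef_rot: [-3.137, 0.005, 1.046]
contact_force: [1.5, -0.3, -0.3]
opening: 0.0001
gripper_force: 0.0
```

Request:
step_arm(series=[0,-30,-20,0,0,0,1,0,-30,-10,0,0,0,1,0,-30,0,0,0,0,1,0,0,0,0,0,0,1,0,0,0,0,0,0,1])

```text
clock: 15.93
tcp_pos: [0.467, 0.0989, 0.2032]
eef_rot: [-3.14, 0.002, 1.049]
contact_force: [1.0, -0.9, -0.1]
opening: 0.0001
gripper_force: 0.0
```

```bash
python3 - <<'E' 2>/dev/null
from h import *
s=bot.observe();print(s['tcp_pos'],s['contact_force'])
for n in("top","wrist"):
    c=cap(n);print(measure(c,(.574,-.1)));W=world(c)
    m=(np.hypot(W[...,0]-.531,W[...,1]-.0255)<.03)&(abs(W[...,2]-.092)<.004)
    print(n,m.sum(),W[m].mean(0));cv2.imwrite(f"pics/{n}8.png",c['frame'])
    if n=="top":
        for q in("bobbin","tin","block","stone"):
            print(q,[np.round(r['bbox']) for r in bot.cut_out(n,q)[:1]])
        a=cv2.resize(c['frame'][165:360,280:520],(800,600),interpolation=cv2.INTER_CUBIC);cv2.imwrite("pics/t8.png",a)
E
```

```text
[0.46696703 0.09894048 0.20315982] [ 0.96018708 -0.92223792 -0.08184306]
{'axis': array([ 0.5747, -0.0994]), 'd': np.float64(17.1), 'index': np.float64(39.96), 'block': np.float64(38.92), 'needle_z53': [(33.0, 169), (39.0, 209), (45.0, 201)]}
top 89 [0.53072925 0.02664245 0.09277877]
bobbin [array([348., 132., 388., 176.])]
tin [array([466., 168., 517., 211.])]
block [array([490., 279., 549., 345.])]
stone [array([327., 244., 368., 296.])]
{'axis': array([ 0.5733, -0.0997]), 'd': np.float64(14.6), 'index': np.float64(37.85), 'block': np.float64(38.69), 'needle_z53': [(33.5, 180), (36.75, 229), (40.0, 137), (43.25, 103), (45.5, 223), (48.75, 109)]}
wrist 396 [0.52984431 0.02593121 0.09077119]
```

View pics/t8.png

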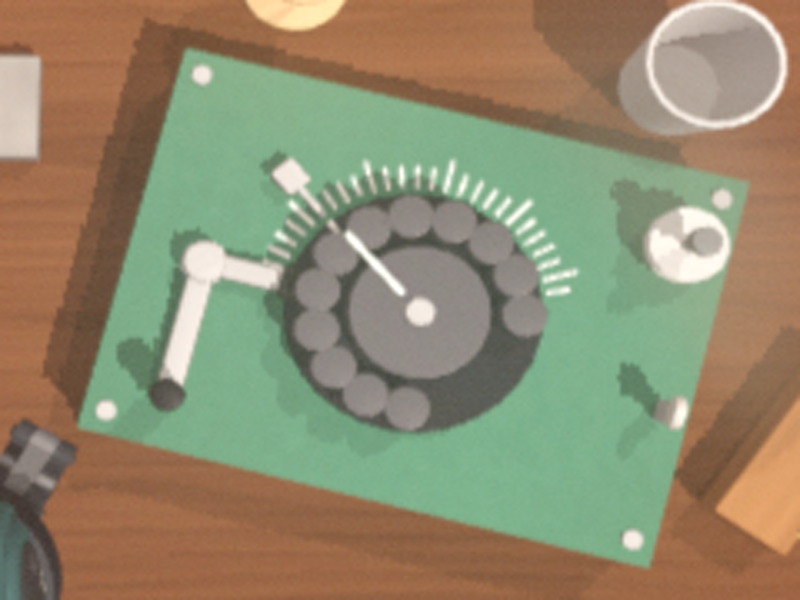

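The lever handle lies along the unit's −x with the nose on the dial (about (280,275)), and the knob at (166,393) matches the computed home position. Index and needle are collinear, and the bystanders haven't moved: the network's "stone" box is a false hit on the lever, and the stone is still at the left edge.

```bash
python3 -c "
from workcell import bot
print(bot.sign_off())"
```

```text
the job is handed in; nothing more can be done
None
```

The job is handed in: the dial's index line is within about 1° of the steel pointer (3° allowed), the brake lever is fully home against its stop, and the pointer and the four loose objects are where they were.

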